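Swing the hasp over the catch and start its captive bolt

TASK

Secure the wooden parts box: swing the raised hasp down over the catch block at its front, then press the hasp's captive black-knobbed bolt down against the sprung nut and turn it backward (counter-clockwise seen from above) until you feel the thread drop in, then turn it forward (clockwise) one full turn. Finish while still holding the knob, with the bolt started and the fingers gripping it; leave the tin, the tape and the reel alone.

Things in the scene. Friction and masses are not known exactly. Their poses are not given: they have to be found in the camera images.
- parts_box: fixed wooden box, 121 (x) x 204 (y) x 65 mm high with its lid, which stays shut; origin at the centre of its underside, x axis points from the front wall to the back wall. An aluminium catch block, 44 x 50 x 65 mm, is screwed to the middle of the front wall (centre 79 mm from the origin along -x, its top level with the lid)
- hasp (a joint): swing of the steel hasp leaf (44 mm wide, reaching 72 mm from its hinge) in rad: 0 = closed, flat over the catch block toward the box's -x; it starts raised, 1.3 to 1.6, knob facing the box's +x over the lid. A slightly stiff hinge: it stays where it is left, but below about 0.7 falls shut by itself; stop at 1.9
- hasp_hinge (a point): middle of the hasp's hinge line, on the lid 33 mm in front of the box's origin and 67.5 mm above the bench; the line runs along the box's y axis. The bolt's axis is 46 mm from it
- bolt_turn (a joint): turning angle of the captive bolt in rad, growing clockwise seen from above when the hasp is closed (forward = clockwise = growing). Seen from its own top with the hasp open it is the same sense. Starts between -0.2 and 0.2; slight friction keeps it where it is left
- knob_top (a point): centre of the top face of the bolt's black fluted knob, 36 mm across and 24 mm high, with a white index line from its centre to the rim; z axis is the bolt's axis, pointing out of the knob. With the hasp closed and the bolt sprung out it is about 115 mm above the bench, the knob's underside 22 mm above the leaf
- captive_bolt: the bolt and knob (70 g), captive in the leaf: a light spring (1 N) holds it out, its foot 4 mm above the nut; it slides in up to 21 mm. Pressed 8 to 11 mm past touching the nut (5 to 6 N) and turned backward 0.4 to 1.4 rad it meets the thread's mouth: the nut springs up 6 mm round it, the push falls by about 2.4 N. Further back it climbs the thread again. Forward before the drop it binds
- bolt_foot (a point): point on the bolt's axis level with the underside of its first thread: 4 mm above nut_seat when the hasp is closed, level with it when the bolt touches the nut, 6 mm below it after the drop, 12 mm below after one turn more
- nut_seat (a point): centre of the top of the nut in the catch block, 58 mm above the bench, z up. The nut does not turn; a spring lets it be pushed 14 mm down (1.6 N, then 0.4 N/mm). Right-hand thread, 6 mm a turn, 1 mm play; from a quarter turn past the drop it holds the bolt when let go for a new grip; nut and bolt then rise until the nut meets its top stop
- solder_reel: bystander, blue reel, 60 mm across, 39 mm high, origin under its centre
- tape_electrical: bystander, black tape roll, 62 mm across, 19 mm high, origin under its centre
- flux_tin: bystander, red and yellow tin, 62 mm across, 21 mm high, origin under its centre

How it is judged:
By the outcome, as a careful person would: the job done as asked, in the order asked, and still so for the second after the job is handed in, while the arm keeps its last pose, push and grip.
It also fails if it takes over 72 s, if anything falls off the work surface, if the arm or the gripper's body presses on something with over 40 N, if the wrist force passes 120 N, or if a joint passes its speed limit or range.

ROBOT

A 6-joint arm with a two-finger parallel gripper is mounted at the origin on a cart in front of the work surface, level with it; the furniture and walls round the work are solid. World frame = base frame: x ahead of the robot, y to its left, z up, the work surface at z = 0. Lengths are in mm, angles in rad, forces in N, time in s.
With the tool pointing down it reaches from about 400 to 925 mm from the base axis. Payload 12.5 kg.
Tool frame: the origin (TCP) lies between the finger pads; the fingertips stand 19 mm ahead of it and the grasp point (between the pads) is the TCP (env.nose_length is the distance from the TCP to the fingertips, in mm); z points along the fingers, y is the line along which they close (so a half turn about z gives the same grasp; the last joint's range is limited). The gripper opens to 95 mm and grips with 3 to 60 N. Pads are 20 mm wide; open, the fingers measure 119 mm over their backs; the gripper's body (75 mm by 180 mm) begins 59 mm behind the grasp point.
Start: joints at [1.052, 0.491, 1.559, -0, 1.092, -0.106], TCP at [250.72, 572.524, 233.661] pointing down, gripper open.
Joint ranges: [-3.1, 3.1], [-0.84, 2.19], [0.05, 2.79], [-1.13, 4.28], [0.06, 2.93], [-2.69, 2.69]. Speed limits (rad/s): [2.22, 2.22, 2.79, 3.14, 3.14, 3.14].

INTERFACE

Orientations are given as [roll, pitch, yaw] about the fixed x, y, z axes, in that order (R = Rz(yaw) Ry(pitch) Rx(roll)).
In Python, from cell import env gives the robot as it stands. The module is installed in compiled form; this text tells all that it offers.
- The arm moves only by the tool drive_tool, never from a script. Its argument "rows" is a list that holds one entry, the list of rows, each a list of 7 numbers: the shift along the tool's x, y, z scaled (see below), then the turn, a rotation vector about the tool's x, y, z scaled (see below), then the opening, from 0 (shut) to 1 (fully open). In form: [[[tx, ty, tz, ax, ay, az, jaw], ...]]. A call has 1 to 5 rows; each row shifts and turns the commanded pose from where the row before left it, along the tool's axes as they then stand; what a row does not reach is not made up. The controller multiplies each number of a shift by 250 mm and each number of a turn by 180 degrees. A row lasts 1/8 s, in which the tool goes at most 62.5 mm and 10.7 degrees, less where a joint would pass 70% of its speed; a pose out of reach is approached as far as the arm can. A call with a number of a shift or a turn outside -1 to 1 is refused whole. A call with a gripper value outside its range is refused whole. The fingers move at their own pace and stop on an object; the grip force is fixed at half the most. Time passes only in rows, so rows that do not move let the fingers close. It gives the time, the measured TCP pose, the force, the opening and the grip force at its end, in the units of the state.
- env.state(): the state, without advancing time (a new reading comes with each control period).
- env.read_camera(name): name is "side" or "top"; returns a dict with "color" (480x640x3 uint8, blue, green, red), "camera_matrix" (3x3 intrinsics, pixels), "pose" (4x4, takes a point from camera to world coordinates). Camera axes: x right, y up, looking along -z (the intrinsics and any distortion apply to the point x, -y, -z); pixel columns grow to the right and rows downward; lengths in mm; the calibration is good to about 2 mm. A picture is of the moment at which its call begins. There is no depth.
- env.job_done(): hands the job in; it is judged then, once.
Trained networks look in a picture, given as the dict that the camera call returned (one of the last four; its "shot" number tells which), for a name from the list of things; names that differ only in an ending like _2 or _b are one class to them, and where a whole thing is asked for, a point or a joint stands for the part that bears it (a point fixed in the world has none). Each returns a list of dicts, best first, with "score" (0 to 1); they miss things now and then, are a little off and sometimes report something else, mostly with a low value. They report only what shows in the picture. A call takes as long as a camera call.
- env.search_frame(name, picture): "at" ([x, y, z] in mm, in the coordinates of the camera as it stood for that picture, good to about 4 mm: the middle of the surface that is visible of it).
- env.place_of(name, picture): "at" ([x, y, z] in mm, in the coordinates of the camera as it stood for that picture, good to about 4 mm: a listed point, or the origin of a listed thing).
The state is a dict: "t": time; "joints": joint angles; "qvel": joint speeds; "tau": joint torques, N m; "eef_pos": TCP position; "tcp_rot": TCP orientation; "ft_force": force on the tool from outside, world axes, zero at the start; "moment": the same for the moment, N m; "opening": opening from 0.0 (shut) to 1.0 (fully open); "grip_force": force on a finger pad.
Only numpy, scipy, OpenCV 4.12 (cv2) and the standard library are available. Lean on these libraries where they do the work, as an engineer would, in place of code of your own. Each camera call takes 0.05 s, during which the arm holds its last target. There are 200 camera calls.

## Working session

There is one attempt and no reset: what is moved stays moved. The work goes in short steps, Python scripts to look and compute and a tool call to move; the robot and the scene stay as the last step left them, time stands still between calls to the robot, and variables do not carry over. Pictures are saved under pics/ and viewed, at most 10 in all, crops included, and the job is handed in when it is done.

Besides the shell and the picture viewer there is one more tool, called after "Call:" as name(argument=value, ...) on one line, values as JSON. drive_tool: Moves the arm, as the interface text tells. Its arguments: {"type":"object","properties":{"rows":{"type":"array","items":{"type":"array","items":{"type":"array","items":{"type":"number","minimum":-1,"maximum":1}}}}},"required":["rows"]}

```bash
mkdir -p pics; cat > h.py <<'E'
import numpy as np, cv2
from scipy.spatial.transform import Rotation as R
from cell import env
def world(p,pic):
    P=np.array(pic["pose"]); return P[:3,:3]@np.array(p)+P[:3,3]
def proj(w,pic):
    P=np.array(pic["pose"]); c=P[:3,:3].T@(np.array(w)-P[:3,3]); c=c*[1,-1,-1]
    u=np.array(pic["camera_matrix"])@c; return u[:2]/u[2]
def st():
    s=env.state(); print({k:np.round(s[k],3).tolist() for k in ("t","joints","eef_pos","tcp_rot","ft_force","moment","opening","grip_force")})
    return s
E
python3 - <<'E'
from h import *
st()
for c in("side","top"):
    p=env.read_camera(c); cv2.imwrite(f"pics/{c}0.png",p["color"])
    print(c,np.round(p["pose"],2).tolist(),np.round(p["camera_matrix"],1).tolist())
    for n in("parts_box","hasp_hinge","knob_top","nut_seat","bolt_foot","solder_reel","tape_electrical","flux_tin"):
        for d in env.place_of(n,p)[:1]:
            w=world(d["at"],p);print(n,round(d["score"],2),w.round(1),proj(w,p).round(0))
E
```

```text
{'t': 0.0, 'joints': [1.052, 0.492, 1.559, 0.0, 1.092, -0.106], 'eef_pos': [250.618, 572.302, 233.052], 'tcp_rot': [-3.14, -0.0, 2.729], 'ft_force': [-0.092, 0.385, -0.342], 'moment': [-0.002, 0.048, 0.026], 'opening': 1.002, 'grip_force': 0.0}
side [[-1.0, -0.01, -0.0, 578.73], [0.0, -0.5, 0.87, 996.82], [-0.01, 0.87, 0.5, 629.22], [0.0, 0.0, 0.0, 1.0]] [[503.6, 0.0, 325.0], [0.0, 503.6, 240.6], [0.0, 0.0, 1.0]]
parts_box 0.61 [621.3  88.2   1.9] [307. 284.]
knob_top 0.75 [634.6  82.6 112.6] [300. 238.]
nut_seat 0.59 [549.2 118.9  53.7] [341. 271.]
bolt_foot 0.63 [586.9 100.7 114.4] [323. 242.]
solder_reel 0.74 [457.7 273.3  -4. ] [392. 342.]
tape_electrical 0.8 [432.1 -89.6  -0.6] [385. 243.]
flux_tin 0.95 [ 762.3 -118.     1.5] [254. 238.]
top [[-0.0, 0.99, -0.15, 423.29], [-1.0, -0.01, -0.02, 65.41], [-0.02, 0.15, 0.99, 1139.17], [0.0, 0.0, 0.0, 1.0]] [[581.7, 0.0, 317.8], [0.0, 581.7, 242.5], [0.0, 0.0, 1.0]]
parts_box 0.93 [620.7  81.7   4.1] [322. 232.]
hasp_hinge 0.95 [591.4  95.3  70.8] [315. 242.]
knob_top 0.81 [632.1  81.  112. ] [322. 216.]
nut_seat 0.67 [544.6 112.9  60.3] [305. 267.]
bolt_foot 0.95 [587.9  99.2 116.5] [312. 240.]
solder_reel 0.92 [456.4 269.1   2.5] [226. 316.]
tape_electrical 0.65 [436.3 -92.3  -0.5] [413. 326.]
flux_tin 0.76 [ 765.5 -122.7   -2.5] [423. 162.]
```

View pics/side0.png

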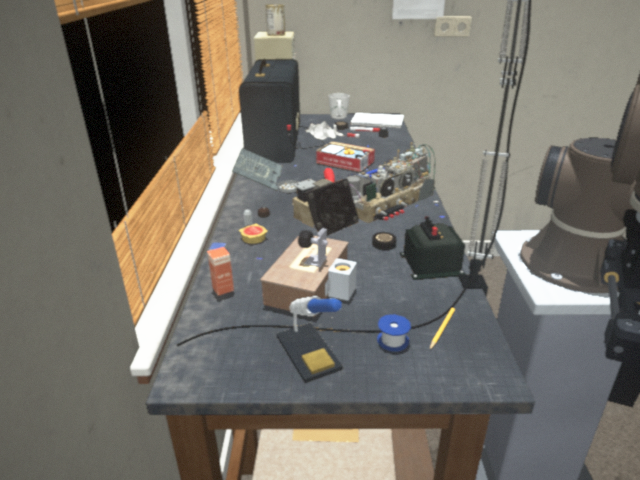

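View pics/top0.png

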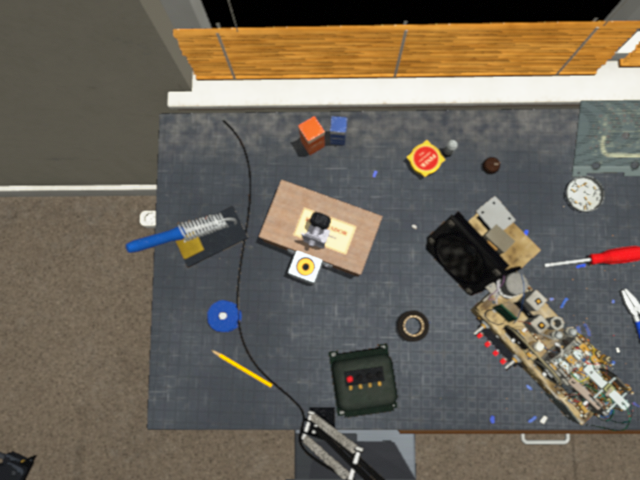

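The side view shows the box around (307,272), with the raised hasp at (320,250) and its knob at (306,238). The top view shows the lid centred at (320,228), the knob at (319,220) and the white catch block with its nut at (305,266). Both agree with the networks. Next I'll refine the box pose with a wireframe overlay.

```bash
cat >> h.py <<'E'
def boxT(x,y,yaw): return lambda p: np.array([x,y,0])+R.from_euler('z',yaw).apply(p)
E
python3 - <<'E'
from h import *
from scipy.optimize import least_squares
obs={"parts_box":[0,0,0],"hasp_hinge":[-33,0,67.5],"nut_seat":[-79,0,58]}
D=[]
pics=[]
for c in("side","top"):
    p=env.read_camera(c); pics.append(p)
    for n in obs:
        for d in env.place_of(n,p)[:1]:
            if d["score"]>.5: D.append((n,world(d["at"],p)))
D+=[("parts_box",[621.3,88.2,1.9]),("nut_seat",[549.2,118.9,53.7]),("parts_box",[620.7,81.7,4]),("hasp_hinge",[591.4,95.3,70]),("nut_seat",[544.6,112.9,60])]
f=lambda q:np.concatenate([(boxT(*q)(obs[n])-w)[:2] for n,w in D])
q=least_squares(f,[620,84,-.35],loss='soft_l1',f_scale=3).x; print(q)
# refine: canny edges distance for lid top rectangle & catch block top
def pts(q):
    T=boxT(*q); out=[]
    for (cx,hx,hy) in((0,60.5,102),(-79,22,25)):
        c=np.array([[cx-hx,-hy],[cx+hx,-hy],[cx+hx,hy],[cx-hx,hy],[cx-hx,-hy]])
        for a,b in zip(c,c[1:]):
            if cx==0 and a[0]<-50 and b[0]<-50: 
                pass
            for t in np.linspace(0,1,25): out.append(T([*(a+(b-a)*t),65]))
    return out
dts=[cv2.distanceTransform(255-cv2.Canny(p["color"],60,150),cv2.DIST_L2,5) for p in pics]
def g(q,k=(1,)):
    r=[]
    for i in k:
        for w in pts(q):
            u=proj(w,pics[i]); r.append(cv2.remap(dts[i],np.float32([[u[0]]]),np.float32([[u[1]]]),1)[0,0])
    return np.array(r)
best=None
for k in((1,),(0,),(0,1)):
    rs=[least_squares(g,q+np.array(d),kwargs=dict(k=k),loss='soft_l1',diff_step=1e-3,x_scale=[1,1,.02]) for d in([0,0,0],[0,0,.06],[0,0,-.06],[3,3,0],[-3,-3,0])]
    b=min(rs,key=lambda r:r.cost);print(k,b.x,b.cost)
    if k==(1,): qt=b.x
im=[]
for p,(x0,y0,w,h) in zip(pics,((250,215,130,110),(245,165,150,130))):
    s=3
    a=cv2.resize(p["color"][y0:y0+h,x0:x0+w],None,fx=s,fy=s,interpolation=cv2.INTER_CUBIC)
    for w_ in pts(qt):
        u=(proj(w_,p)-[x0,y0]+.5)*s; cv2.circle(a,tuple(int(v) for v in u),0,(0,255,0),-1)
    im.append(cv2.copyMakeBorder(a,0,400-a.shape[0],0,0,cv2.BORDER_CONSTANT) if a.shape[0]<400 else a)
o=np.hstack(im); o=cv2.resize(o,None,fx=.92,fy=.92); cv2.imwrite("pics/ov.png",o); print(o.shape)
E
```

```text
[ 6.21275602e+02  8.66764393e+01 -3.29113762e-01]
(1,) [ 6.20973211e+02  8.56720363e+01 -3.58679835e-01] 47.21223604679108
(0,) [ 6.21582008e+02  8.84693283e+01 -3.56851587e-01] 42.43297588825226
(0, 1) [ 6.21034018e+02  8.60634700e+01 -3.62498935e-01] 101.28203821182251
(368, 773, 3)
```

View pics/ov.png

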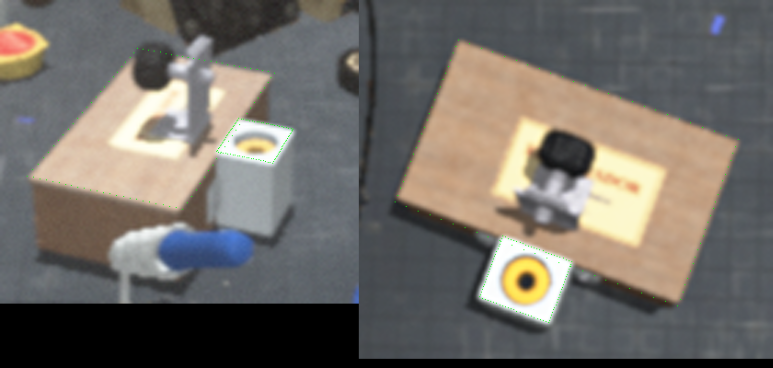

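The overlay fits: the box is at (621, 86.3) with yaw -0.358. There is a lamp stand between the robot and the box, so I'll check it before moving.

```bash
python3 - <<'E'
from h import *
a=cv2.imread("pics/side0.png")[0:300,420:640]; b=cv2.imread("pics/top0.png")[380:480,260:440]
a=cv2.resize(a,None,fx=2,fy=2,interpolation=3);b=cv2.resize(b,None,fx=2,fy=2,interpolation=3)
b=cv2.copyMakeBorder(b,0,a.shape[0]-b.shape[0],0,0,0)
cv2.imwrite("pics/lamp.png",np.hstack([a,b]))
p={c:env.read_camera(c) for c in("side","top")}
def ray(c,u,v):
    q=p[c];K=np.array(q["camera_matrix"]);d=np.linalg.inv(K)@[u,v,1]*[1,-1,-1]
    P=np.array(q["pose"]);return P[:3,3],P[:3,:3]@d
def atz(c,u,v,z): o,d=ray(c,u,v);return (o+d*(z-o[2])/d[2]).round(0)
def aty(c,u,v,y): o,d=ray(c,u,v);return (o+d*(y-o[1])/d[1]).round(0)
print("side clamp z0",atz("side",473,280,0),"top",atz("top",320,415,0))
for u,v in((490,250),(497,150),(500,80),(515,0)): print(u,v,[aty("side",u,v,y).tolist() for y in(80,0,-80)])
for z in(100,300,500,700): print(z,atz("top",320,415,z),atz("top",380,478,z),atz("top",345,455,z))
E
```

```text
side clamp z0 [256.  75.   0.] top [270.  87.   0.]
490 250 [[233.0, 80.0, 80.0], [202.0, 0.0, 32.0], [172.0, -80.0, -16.0]]
497 150 [[254.0, 80.0, 301.0], [225.0, 0.0, 273.0], [197.0, -80.0, 244.0]]
500 80 [[270.0, 80.0, 431.0], [243.0, 0.0, 414.0], [216.0, -80.0, 397.0]]
515 0 [[266.0, 80.0, 560.0], [239.0, 0.0, 553.0], [212.0, -80.0, 547.0]]
100 [283.  85. 100.] [180. -16. 100.] [217.  43. 100.]
300 [310.  82. 300.] [227.  -0. 300.] [257.  47. 300.]
500 [337.  78. 500.] [274.  15. 500.] [297.  52. 500.]
700 [364.  74. 700.] [320.  31. 700.] [336.  56. 700.]
```

View pics/lamp.png

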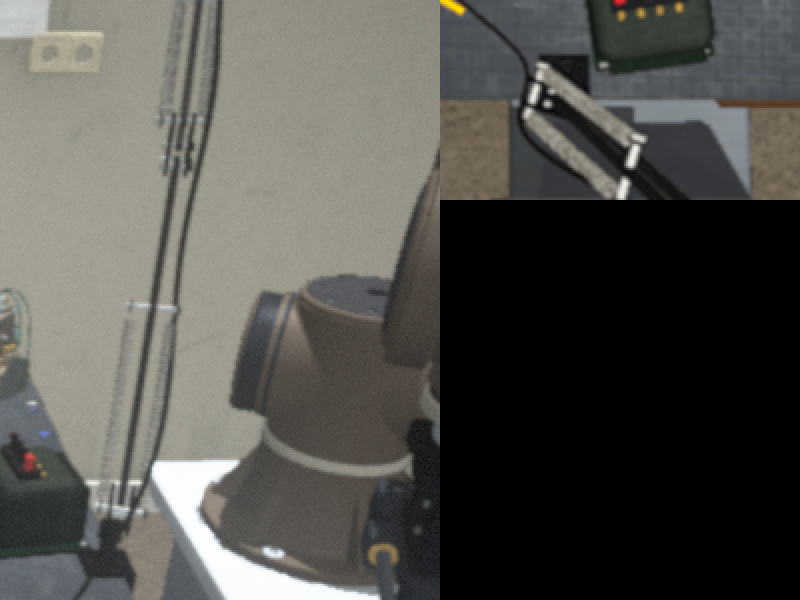

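Call:
drive_tool(rows=[[[-0.19,-0.095,0,0,0,0,0],[-0.19,-0.095,0,0,0,0,0],[-0.19,-0.095,0,0,0,0,0],[-0.19,-0.095,0,0,0,0,0],[-0.19,-0.095,0,0,0,0,0]]])

```text
t: 2.02
eef_pos: [421.6, 367.1, 233.9]
tcp_rot: [3.141, 0.0, 2.729]
ft_force: [0.6, 0.3, 0.5]
opening: 0.529
grip_force: 0.0
```

```bash
python3 - <<'E'
from h import *
st(); p=env.read_camera("side"); cv2.imwrite("pics/s1.png",p["color"])
E
```

```text
{'t': 2.025, 'joints': [0.598, 0.397, 1.723, 0.0, 1.021, -0.56], 'eef_pos': [421.612, 367.135, 233.853], 'tcp_rot': [3.141, 0.0, 2.729], 'ft_force': [0.601, 0.261, 0.532], 'moment': [0.046, -0.055, -0.014], 'opening': 0.529, 'grip_force': 0.0}
```

View pics/s1.png

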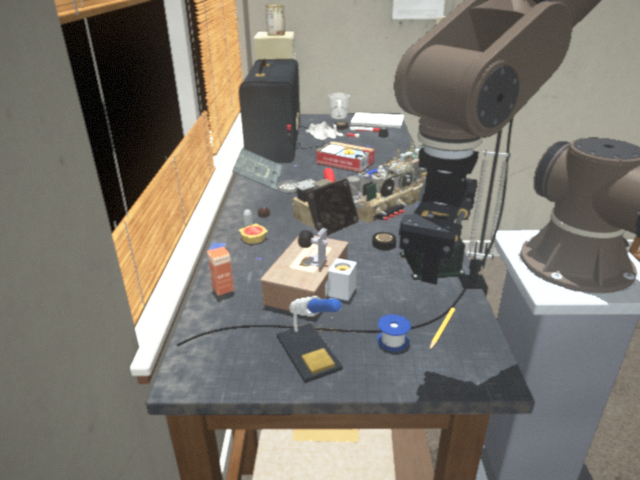

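The arm's forearm passes well above the lamp at (490,90), so I'm continuing to behind the knob.

Call:
drive_tool(rows=[[[-0.195,-0.1,0,0,0,0,0],[-0.195,-0.1,0,0,0,0,0],[-0.195,-0.1,0,0,0,0,0],[-0.195,-0.1,0,0,0,0,0],[-0.195,-0.1,0,0,0,0,0]]])

```text
t: 2.7
eef_pos: [594.8, 154.7, 233.8]
tcp_rot: [3.141, 0.0, 2.729]
ft_force: [0.9, 0.5, 0.7]
opening: 0.011
grip_force: 0.0
```

Call:
drive_tool(rows=[[[-0.195,-0.1,0,0,0,-0.017,0],[-0.195,-0.1,0,0,0,0,0],[0,0,0,0,0,0,0],[0,0,0,0,0,0,0]]])

```text
t: 3.2
eef_pos: [664.8, 73.4, 233.3]
tcp_rot: [-3.142, -0.001, 2.782]
ft_force: [0.8, 1.2, 0.4]
opening: 0.005
grip_force: 0.0
```

```bash
python3 - <<'E'
from h import *
s=st()
q=boxT(621,86.3,-.358)
print("target",q([47,0,0]),"rel box",R.from_euler('z',.358).apply(np.array(s["eef_pos"])-[621,86.3,0]))
for c in("top","side"):
    p=env.read_camera(c)
    for n in ("knob_top","bolt_foot"):
        for d in env.place_of(n,p)[:1]:print(c,n,d["score"],R.from_euler('z',.358).apply(world(d["at"],p)-[621,86.3,0]).round(1))
E
```

```text
{'t': 3.2, 'joints': [0.011, 0.555, 1.442, 0.0, 1.145, -1.2], 'eef_pos': [664.836, 73.384, 233.306], 'tcp_rot': [-3.142, -0.001, 2.782], 'ft_force': [0.752, 1.215, 0.44], 'moment': [-0.028, 0.032, -0.056], 'opening': 0.005, 'grip_force': 0.0}
target [665.02017649  69.83111839   0.        ] rel box [ 45.58270293   3.26345867 233.30628057]
side knob_top 0.59 [ 15.    1.2 112.1]
side bolt_foot 0.76 [-35.7  -2.1 112. ]
```

Call:
drive_tool(rows=[[[0,-0.013,0.2,0,0,0,0],[0,0,0.2,0,0,0,0],[0,0,0.09,0,0,0,0],[0,0,0,0,0,0,0]]])

```text
t: 4.0
eef_pos: [663.3, 70.5, 109.7]
tcp_rot: [-3.141, -0.003, 2.783]
ft_force: [-0.4, 0.4, -0.1]
opening: 0.004
grip_force: 0.0
```

Call:
drive_tool(rows=[[[0.06,0,0,0,0,0,0],[0.04,0,0,0,0,0,0],[0.04,0,0,0,0,0,0],[0.04,0,0,0,0,0,0],[0,0,0,0,0,0,0]]])

```text
t: 4.62
eef_pos: [621.4, 86.3, 111.5]
tcp_rot: [3.141, 0.0, 2.783]
ft_force: [0.2, -0.2, 0.2]
opening: 0.003
grip_force: 0.4
```

Call:
drive_tool(rows=[[[0.03,0,0,0,0,0,0],[0.03,0,0,0,0,0,0],[0.03,0,0,0,0,0,0],[0.03,0,0,0,0,0,0],[0,0,0,0,0,0,0]]])

```text
t: 5.25
eef_pos: [593.4, 96.8, 111.2]
tcp_rot: [-3.142, -0.0, 2.783]
ft_force: [0.6, -0.5, -0.3]
opening: 0.007
grip_force: 0.0
```

```bash
python3 - <<'E'
from h import *
st(); 
for c in("top","side"):
    p=env.read_camera(c)
    if c=="side": cv2.imwrite("pics/s2.png",cv2.resize(p["color"][190:340,240:440],None,fx=3,fy=3))
    for n in ("knob_top","bolt_foot"):
        for d in env.place_of(n,p)[:1]:print(c,n,d["score"],R.from_euler('z',.358).apply(world(d["at"],p)-[621,86.3,0]).round(1))
E
```

```text
{'t': 5.25, 'joints': [0.052, 0.601, 1.737, 0.0, 0.803, -1.16], 'eef_pos': [593.398, 96.755, 111.19], 'tcp_rot': [-3.142, -0.0, 2.783], 'ft_force': [0.64, -0.505, -0.268], 'moment': [-0.027, -0.001, 0.021], 'opening': 0.007, 'grip_force': 0.0}
side knob_top 0.61 [-80.6   3.1 114.9]
side bolt_foot 0.5 [-77.5   1.7  59.6]
```

View pics/s2.png

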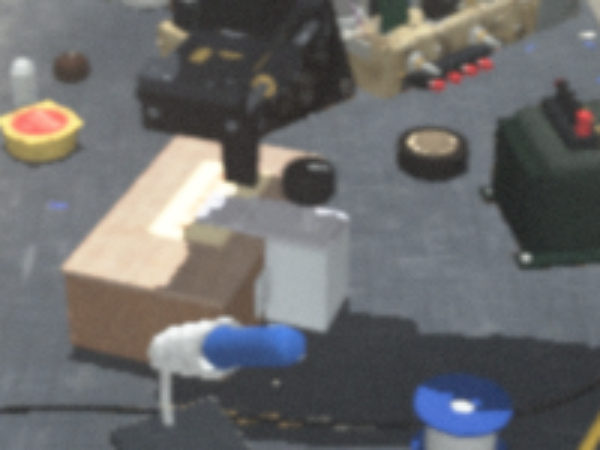

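The hasp is closed and the knob sits upright at (308,180) in the crop, over the catch block. Now I'll rise, open and take the knob from above.

Call:
drive_tool(rows=[[[0,0,-0.15,0,0,0,0.6],[0,0,-0.15,0,0,0,0.6],[0.1,0,0,0,0,0,0.6],[0.098,0,0,0,0,0,0.6],[0,0,0,0,0,0,0.6]]])

```text
t: 6.18
eef_pos: [546.8, 114.3, 186.5]
tcp_rot: [3.142, -0.0, 2.783]
ft_force: [0.9, 0.6, -0.0]
opening: 0.474
grip_force: 0.0
```

Call:
drive_tool(rows=[[[0,0,0,0,0,0,0.6],[0,0,0,0,0,0,0.6]]])

```text
t: 6.42
eef_pos: [548.3, 113.6, 186.0]
tcp_rot: [3.141, 0.0, 2.782]
ft_force: [0.0, -0.3, -1.2]
opening: 0.592
grip_force: 0.0
```

```bash
python3 - <<'E'
from h import *
s=st(); print(R.from_euler('z',.358).apply(np.array(s["eef_pos"])-[621,86.3,0]).round(1))
for c in("side","top"):
    p=env.read_camera(c)
    for n in ("knob_top","bolt_foot"):
        for d in env.place_of(n,p)[:1]:print(c,n,d["score"],R.from_euler('z',.358).apply(world(d["at"],p)-[621,86.3,0]).round(1))
E
```

```text
{'t': 6.425, 'joints': [0.086, 0.453, 1.775, 0.0, 0.913, -1.125], 'eef_pos': [548.26, 113.626, 185.96], 'tcp_rot': [3.141, 0.0, 2.782], 'ft_force': [0.022, -0.26, -1.153], 'moment': [-0.009, -0.014, 0.023], 'opening': 0.592, 'grip_force': 0.0}
[-7.77e+01  1.00e-01  1.86e+02]
side knob_top 0.73 [-79.8   2.9 116.8]
side bolt_foot 0.66 [-78.9   0.2  61.5]
```

Call:
drive_tool(rows=[[[0.005,0,0.15,0,0,0,0.6],[0,0,0.1,0,0,0,0.6],[0,0,0.046,0,0,0,0.6],[0,0,0,0,0,0,0.6],[0,0,0,0,0,0,0.6]]])

```text
t: 7.35
eef_pos: [546.8, 114.4, 113.0]
tcp_rot: [3.141, 0.001, 2.782]
ft_force: [-0.2, -0.2, 0.8]
opening: 0.601
grip_force: 0.0
```

Call:
drive_tool(rows=[[[0,0,0,0,0,0,0.2],[0,0,0,0,0,0,0.2],[0,0,0,0,0,0,0.2],[0,0,0,0,0,0,0.2],[0,0,0,0,0,0,0.2]]])

```text
t: 7.98
eef_pos: [546.5, 114.5, 112.2]
tcp_rot: [3.141, 0.0, 2.782]
ft_force: [-0.0, 1.9, -0.5]
opening: 0.37
grip_force: 30.0
```

```bash
python3 - <<'E'
from h import *
st()
E
```

```text
{'t': 7.975, 'joints': [0.088, 0.552, 1.845, 0.0, 0.744, -1.124], 'eef_pos': [546.523, 114.499, 112.22], 'tcp_rot': [3.141, 0.0, 2.782], 'ft_force': [-0.017, 1.851, -0.471], 'moment': [0.354, -0.163, -0.026], 'opening': 0.37, 'grip_force': 30.0}
```

Call:
drive_tool(rows=[[[0,0,0.018,0,0,0,0.2],[0,0,0,0,0,0,0.2],[0,0,0,0,0,0,0.2]]])

```text
t: 8.35
eef_pos: [546.5, 114.4, 107.7]
tcp_rot: [3.141, 0.0, 2.782]
ft_force: [1.2, 3.1, 2.1]
opening: 0.365
grip_force: 30.0
```

Call:
drive_tool(rows=[[[0,0,0.018,0,0,0,0.2],[0,0,0.018,0,0,0,0.2],[0,0,0,0,0,0,0.2],[0,0,0,0,0,0,0.2]]])

```text
t: 8.85
eef_pos: [546.6, 114.4, 98.7]
tcp_rot: [3.141, 0.0, 2.782]
ft_force: [0.8, 3.2, 5.5]
opening: 0.367
grip_force: 30.0
```

Call:
drive_tool(rows=[[[0,0,0,0,0,-0.025,0.2],[0,0,0,0,0,-0.025,0.2],[0,0,0,0,0,-0.025,0.2],[0,0,0,0,0,-0.025,0.2],[0,0,0,0,0,0,0.2]]])

```text
t: 9.48
eef_pos: [546.5, 114.1, 98.7]
tcp_rot: [-3.141, 0.0, 3.098]
ft_force: [0.3, 0.7, 5.8]
opening: 0.367
grip_force: 30.0
```

Call:
drive_tool(rows=[[[0,0,0,0,0,-0.02,0.2],[0,0,0,0,0,-0.02,0.2],[0,0,0,0,0,0,0.2]]])

```text
t: 9.85
eef_pos: [546.5, 114.1, 98.7]
tcp_rot: [-3.141, 0.0, -3.06]
ft_force: [0.8, 0.1, 6.1]
opening: 0.368
grip_force: 30.0
```

Call:
drive_tool(rows=[[[0,0,0,0,0,-0.02,0.2],[0,0,0,0,0,-0.02,0.2],[0,0,0,0,0,0,0.2]]])

```text
t: 10.22
eef_pos: [546.6, 113.9, 98.7]
tcp_rot: [-3.141, 0.0, -2.934]
ft_force: [0.2, -1.6, 5.8]
opening: 0.367
grip_force: 30.0
```

Call:
drive_tool(rows=[[[0,0,0,0,0,-0.02,0.2],[0,0,0,0,0,-0.02,0.2],[0,0,0,0,0,0,0.2]]])

```text
t: 10.6
eef_pos: [546.6, 113.9, 98.5]
tcp_rot: [-3.141, 0.0, -2.81]
ft_force: [2.4, -2.8, 4.0]
opening: 0.368
grip_force: 30.0
```

Call:
drive_tool(rows=[[[0,0,0,0,0,0,0.2],[0,0,0,0,0,0,0.2]]])

```text
t: 10.85
eef_pos: [546.5, 114.0, 98.6]
tcp_rot: [-3.141, 0.0, -2.81]
ft_force: [2.3, -5.5, 3.5]
opening: 0.37
grip_force: 30.0
```

```bash
python3 - <<'E'
from h import *
for i in range(3): st(); env.read_camera("side")
E
```

```text
{'t': 10.85, 'joints': [0.088, 0.572, 1.855, -0.001, 0.714, -1.814], 'eef_pos': [546.543, 114.029, 98.625], 'tcp_rot': [-3.141, 0.0, -2.81], 'ft_force': [2.323, -5.454, 3.484], 'moment': [-1.095, -0.5, -0.054], 'opening': 0.37, 'grip_force': 30.001}
{'t': 10.9, 'joints': [0.088, 0.572, 1.855, -0.001, 0.714, -1.814], 'eef_pos': [546.561, 114.04, 98.635], 'tcp_rot': [-3.141, 0.0, -2.81], 'ft_force': [2.691, -5.126, 3.772], 'moment': [-1.058, -0.511, -0.04], 'opening': 0.37, 'grip_force': 30.001}
{'t': 10.95, 'joints': [0.088, 0.572, 1.855, -0.001, 0.714, -1.814], 'eef_pos': [546.562, 114.033, 98.653], 'tcp_rot': [-3.141, 0.0, -2.81], 'ft_force': [2.374, -5.235, 3.856], 'moment': [-1.098, -0.485, 0.044], 'opening': 0.372, 'grip_force': 30.001}
```

The push fell from about 6 N to 3.6 N, so the thread dropped in roughly 0.6–0.69 rad back. Now I'll turn it forward.

Call:
drive_tool(rows=[[[0,-0.003,0.0016,0,0,0.055,0.2],[0,0,0,0,0,0.055,0.2],[0,0,0,0,0,0.055,0.2],[0,0,0,0,0,0.055,0.2],[0,0,0,0,0,0.055,0.2]]])

```text
t: 11.62
eef_pos: [546.6, 114.5, 98.2]
tcp_rot: [3.14, -0.0, 2.603]
ft_force: [2.5, 4.8, 3.5]
opening: 0.366
grip_force: 30.0
```

```bash
python3 - <<'E'
from h import *
st()
E
```

```text
{'t': 11.625, 'joints': [0.088, 0.572, 1.855, 0.002, 0.714, -0.946], 'eef_pos': [546.63, 114.501, 98.234], 'tcp_rot': [3.14, -0.0, 2.603], 'ft_force': [2.549, 4.764, 3.54], 'moment': [1.095, -0.36, 0.081], 'opening': 0.366, 'grip_force': 29.996}
```

Call:
drive_tool(rows=[[[0,0.004,0.0016,0,0,0.055,0.2],[0,0.003,0,0,0,0.055,0.2],[0,0,0,0,0,0.055,0.2],[0,0,0,0,0,0.055,0.2],[0,0,0,0,0,0.055,0.2]]])

```text
t: 12.25
eef_pos: [547.5, 115.4, 97.8]
tcp_rot: [-3.141, -0.001, 1.739]
ft_force: [1.4, 0.9, 3.6]
opening: 0.371
grip_force: 30.0
```

```bash
python3 - <<'E'
from h import *
st()
E
```

```text
{'t': 12.25, 'joints': [0.09, 0.574, 1.853, 0.001, 0.715, -0.079], 'eef_pos': [547.464, 115.431, 97.764], 'tcp_rot': [-3.141, -0.001, 1.739], 'ft_force': [1.36, 0.889, 3.602], 'moment': [0.13, -0.256, 0.052], 'opening': 0.371, 'grip_force': 29.996}
```

Call:
drive_tool(rows=[[[-0.001,0.002,0.0016,0,0,0.055,0.2],[0,0.001,0,0,0,0.055,0.2],[-0.001,0,0,0,0,0.055,0.2],[0,0,0,0,0,0.055,0.2],[0,0,0,0,0,0.055,0.2]]])

```text
t: 12.88
eef_pos: [548.4, 115.2, 97.4]
tcp_rot: [-3.141, -0.001, 0.875]
ft_force: [2.3, 1.1, 3.4]
opening: 0.368
grip_force: 30.0
```

Call:
drive_tool(rows=[[[-0.001,0.002,0.0016,0,0,0.055,0.2],[0,0.001,0,0,0,0.055,0.2],[-0.001,0,0,0,0,0.055,0.2],[0,0,0,0,0,0.055,0.2],[0,0,0,0,0,0.055,0.2]]])

```text
t: 13.5
eef_pos: [548.8, 114.3, 97.1]
tcp_rot: [-3.141, -0.001, 0.011]
ft_force: [2.8, 1.5, 2.4]
opening: 0.369
grip_force: 30.0
```

Call:
drive_tool(rows=[[[-0.001,0.002,0.0016,0,0,0.055,0.2],[0,0.001,0,0,0,0.055,0.2],[-0.001,0,0,0,0,0.055,0.2],[0,0,0,0,0,0.055,0.2],[0,0,0,0,0,0.05,0.2]]])

```text
t: 14.12
eef_pos: [548.5, 113.5, 96.7]
tcp_rot: [-3.14, -0.0, -0.837]
ft_force: [2.8, -0.9, 3.0]
opening: 0.368
grip_force: 30.0
```

```bash
python3 - <<'E'
from h import *
st()
E
```

```text
{'t': 14.125, 'joints': [0.086, 0.576, 1.853, 0.001, 0.711, 2.493], 'eef_pos': [548.513, 113.478, 96.737], 'tcp_rot': [-3.14, -0.0, -0.837], 'ft_force': [2.824, -0.944, 3.003], 'moment': [0.055, -0.545, 0.014], 'opening': 0.368, 'grip_force': 29.997}
```

Call:
drive_tool(rows=[[[0,0,0,0,0,0,0.55],[0,0,0,0,0,0,0.55],[0,0,0,0,0,0,0.55],[0,0,0,0,0,0,0.55],[-0.004,0,0,0,0,0,0.55]]])

```text
t: 14.75
eef_pos: [547.3, 113.9, 96.6]
tcp_rot: [3.142, 0.0, -0.83]
ft_force: [1.0, 0.4, 0.3]
opening: 0.553
grip_force: 0.0
```

Call:
drive_tool(rows=[[[0,0,0,0,0,-0.055,0.55],[0,0,0,0,0,-0.055,0.55],[0,0,0,0,0,-0.055,0.55],[0,0,0,0,0,-0.055,0.55],[0,0,0,0,0,-0.055,0.55]]])

```text
t: 15.38
eef_pos: [547.2, 114.0, 96.6]
tcp_rot: [-3.142, 0.0, 0.039]
ft_force: [0.0, -0.4, -0.3]
opening: 0.548
grip_force: 0.0
```

Call:
drive_tool(rows=[[[0,0,0,0,0,-0.055,0.55],[0,0,0,0,0,-0.055,0.55],[0,0,0,0,0,-0.055,0.55],[0,0,0,0,0,-0.055,0.55],[0,0,0,0,0,-0.055,0.55]]])

```text
t: 16.0
eef_pos: [547.3, 114.0, 96.6]
tcp_rot: [-3.142, -0.0, 0.903]
ft_force: [-0.3, -0.2, 0.2]
opening: 0.55
grip_force: 0.0
```

Call:
drive_tool(rows=[[[0,0,0,0,0,-0.055,0.55],[0,0,0,0,0,-0.055,0.55],[0,0,0,0,0,-0.055,0.55],[0,0,0,0,0,0,0.55],[0,0,0,0,0,0,0.55]]])

```text
t: 16.62
eef_pos: [547.3, 113.9, 96.6]
tcp_rot: [-3.142, -0.0, 1.412]
ft_force: [0.4, -0.7, -0.4]
opening: 0.552
grip_force: 0.0
```

```bash
python3 - <<'E'
from h import *
st()
p=env.read_camera("side"); cv2.imwrite("pics/s3.png",cv2.resize(p["color"][220:300,290:390],None,fx=6,fy=6,interpolation=3))
for n in ("knob_top","bolt_foot"):
    for d in env.place_of(n,p)[:1]:print(n,d["score"],world(d["at"],p).round(1))
E
```

```text
{'t': 16.625, 'joints': [0.087, 0.576, 1.855, 0.0, 0.711, 0.246], 'eef_pos': [547.311, 113.942, 96.632], 'tcp_rot': [-3.142, -0.0, 1.412], 'ft_force': [0.356, -0.704, -0.427], 'moment': [-0.093, 0.077, 0.003], 'opening': 0.552, 'grip_force': 0.0}
knob_top 0.76 [550.3 115.  101.3]
bolt_foot 0.64 [550.6 113.6  50.1]
```

View pics/s3.png

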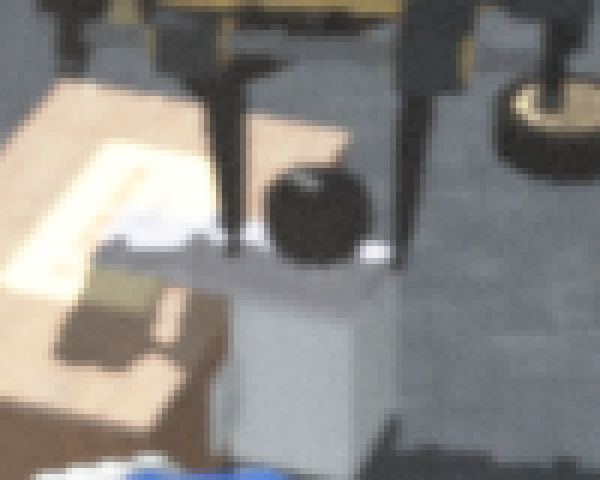

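The bolt is held by the thread with the knob low: top at 101 mm and foot at 50 mm, as predicted. The fingers straddle the knob evenly at (228) and (410) around (318,213). I'll regrip and turn the last 2.04 rad.

Call:
drive_tool(rows=[[[0,0,0,0,0,0,0.2],[0,0,0,0,0,0,0.2],[0,0,0,0,0,0,0.2],[0,0,0,0,0,0,0.2],[0,0,0,0,0,0,0.2]]])

```text
t: 17.4
eef_pos: [547.5, 113.9, 96.7]
tcp_rot: [3.141, -0.0, 1.416]
ft_force: [1.6, -0.5, -0.2]
opening: 0.368
grip_force: 30.0
```

Call:
drive_tool(rows=[[[0,0,0.001,0,0,0.054,0.2],[0,0,0.001,0,0,0.054,0.2],[0,0,0.001,0,0,0.054,0.2],[0,0,0.001,0,0,0.054,0.2]]])

```text
t: 17.9
eef_pos: [547.3, 114.0, 95.7]
tcp_rot: [-3.141, -0.0, 0.731]
ft_force: [0.4, 0.8, 1.0]
opening: 0.371
grip_force: 30.0
```

```bash
python3 - <<'E'
from h import *
st()
E
```

```text
{'t': 17.9, 'joints': [0.087, 0.577, 1.855, 0.0, 0.709, 0.926], 'eef_pos': [547.307, 114.033, 95.66], 'tcp_rot': [-3.141, -0.0, 0.731], 'ft_force': [0.409, 0.763, 1.019], 'moment': [0.156, 0.024, 0.012], 'opening': 0.371, 'grip_force': 29.996}
```

Call:
drive_tool(rows=[[[0,0,0.001,0,0,0.054,0.2],[0,0,0.001,0,0,0.054,0.2],[0,0,0.001,0,0,0.054,0.2],[0,0,0.001,0,0,0.054,0.2]]])

```text
t: 18.4
eef_pos: [547.3, 114.3, 94.7]
tcp_rot: [-3.141, -0.0, 0.053]
ft_force: [0.6, 3.6, 0.4]
opening: 0.366
grip_force: 30.0
```

Call:
drive_tool(rows=[[[0,0,0.001,0,0,0.054,0.2],[0,0,0.001,0,0,0.054,0.2],[0,0,0,0,0,0.054,0.2],[0,0,0,0,0,0.054,0.2],[0,0,0,0,0,0,0.2]]])

```text
t: 19.02
eef_pos: [547.5, 114.4, 94.3]
tcp_rot: [-3.141, -0.0, -0.619]
ft_force: [0.9, 5.2, 1.2]
opening: 0.37
grip_force: 30.0
```

```bash
python3 - <<'E'
from h import *
st()
p=env.read_camera("side"); cv2.imwrite("pics/s4.png",cv2.resize(p["color"][150:350,200:480],None,fx=2.8,fy=2.8,interpolation=3))
for n in ("knob_top","bolt_foot","flux_tin","tape_electrical","solder_reel"):
    for d in env.place_of(n,p)[:1]:print(n,d["score"],world(d["at"],p).round(1))
E
```

```text
{'t': 19.025, 'joints': [0.088, 0.579, 1.856, 0.001, 0.706, 2.277], 'eef_pos': [547.536, 114.36, 94.274], 'tcp_rot': [-3.141, -0.0, -0.619], 'ft_force': [0.948, 5.172, 1.226], 'moment': [1.034, -0.174, 0.003], 'opening': 0.37, 'grip_force': 30.001}
knob_top 0.68 [545.6 117.7 100.3]
bolt_foot 0.48 [548.3 114.1  45.7]
flux_tin 0.9 [ 762.4 -119.4    1.2]
tape_electrical 0.92 [432.  -86.9  -1.9]
solder_reel 0.87 [454.4 272.9  -2.6]
```

View pics/s4.png

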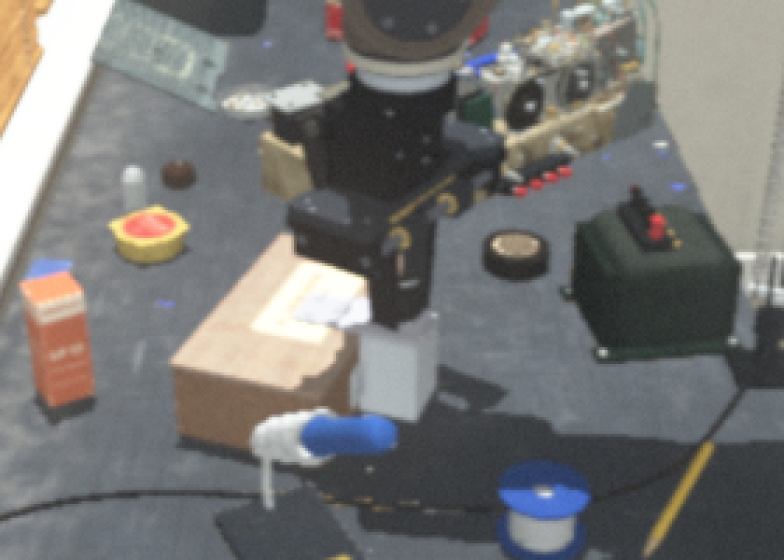

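```bash
python3 -c "
from cell import env; print(env.job_done())"
```

```text
the job is handed in; nothing more can be done
None
```

The hasp is closed. The thread dropped in about 0.6–0.7 rad back (push fell from about 6 N to 3.6 N). I then turned the bolt forward about one full turn (6.2–6.3 rad from the drop, one regrip on the way) and handed the job in at 19 s, still gripping the knob, with the tin, tape and reel untouched.

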